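# Fit the flat whisk to the upturned drink mixer and keep it pressed

### The job

Take the flat wire whisk (not the one with the round disc) out of the holder and fit it stem-down into the little mixer that stands socket-up in its stand: turn it until the cross-shaped stem meshes with the socket, then slide it fully home so that its square collar sits on the socket. Then keep pressing without forcing it, so that the spring-loaded socket stays pushed down about half of its travel, and finish like that: the program ends with the gripper still holding and pressing the whisk. Leave everything else on the chest where it is.

Things in the scene. Friction and masses are not known exactly. Their poses are not given: they have to be found in the camera images.
- whisk: Flat wire whisk, 40 to 70 g, loose, at first upright in one of the holder's two holes, collar resting on the holder's top. Origin: centre of the collar's underside; z up to the wires. Grey square collar 22 x 22 mm (sides along x and y), 34 mm tall; above it steel wire loops flat in the xz plane, 46 mm wide along x, 4 mm thick along y, top at z = 72 mm.
- whisk_grip (a point): Point on the whisk's axis in the upper part of its collar, 24 mm above the whisk's origin, same axes. Grip here from above with the fingers closing along the whisk's y (past the flat of the wire loops); lower down the fingertips would meet the holder or the socket.
- whisk_tip (a point): Lower end of the whisk's stem, 30 mm below the whisk's origin, same axes. The stem's section is a cross (plus sign) with bars along x and y, 16 mm long and 5.2 mm wide; the last 7 mm are slimmer (12.5 x 3 mm) as a lead-in. Quarter turns are equivalent.
- holder: White plastic block 70 (x) x 170 (y) x 40 (z) mm, fixed, origin at the centre of its underside, with two round upright holes 18.8 mm wide at y = -50 and y = +50 mm. They hold the whisk and the other attachment in either order, each turned up to 30 degrees from the block.
- frother: The other attachment, not wanted: same stem and collar as the whisk but above them a thin rod with a flat round disc 40 mm across, 60 mm above the origin (centre of the collar's underside). Loose in the other hole; leave it.
- mixer: The mixer, fixed: a 110 x 110 x 22 mm grey stand carrying a white motor handle 58 mm thick, with a grey sleeve 45 mm in diameter at the top. Origin: centre of the stand's underside, z up. The sleeve is on the vertical axis through the origin; its mouth is 150 mm above the table when not pressed.
- drive_mouth (a point): Centre of the socket's mouth, in the top of the white square insert (27 x 27 mm) in the sleeve; z up, x and y along the arms of its cross-shaped slot. Each arm is 17.6 mm long from end to end, 7.2 mm wide, 33 mm deep. With the whisk home its origin lies on this point. Sinks with the sleeve, turns with the insert.
- drive (a joint): Angle of the socket insert about the vertical in the mixer's frame, rad, counter-clockwise from above; 0: slot arms along the mixer's x and y. Starts anywhere within about 43 degrees either way; stays put by friction (0.04 N m), and turns if twisted harder.
- sleeve (a joint): How far the spring-loaded sleeve with the socket is pushed down, m: 0 up, 0.008 fully down on its stop. It starts to move at about 3 N and takes about 11 N to push fully down (0.9 N per mm).
- jar: Empty glass jam jar, 68 mm wide, 98 mm tall, loose; origin at the centre of its underside.
- bowl: White ceramic bowl with earrings in it, 120 mm wide, 45 mm tall, loose; origin at the centre of its underside.
- opener: Chrome bottle opener lying flat, 135 mm long along its x, 43 mm wide at the ring, 7 mm thick, loose; origin on its underside near the middle.
- case: Black plastic spectacle case, shut, 62 x 158 x 43 mm, loose; origin at the centre of its underside.
- mug: Blue ceramic mug, 78 mm wide, 85 mm tall, loose; origin at the centre of its underside.
- comb: Black plastic comb lying flat, 130 mm long along its y, 5 mm thick, loose; origin on its underside.
Things that resemble listed ones, but are neither listed nor needed, are in the scene too. Leave any orange look-alike of the mixer alone.

How it is judged (in metres and radians):
On the way, in this order (a step that is already met when the one before it is completed fails the run):
1. the whisk is held clear of the holder (height (world z) of whisk above 0.08 m and contact force between the fingers and whisk above 1 N and contact force between holder and whisk below 0.1 N), for 0.1 s.
2. the stem is meshed and home: collar on the socket (z of whisk in the frame of drive_mouth between -0.003 and 0.003 m and horizontal distance between whisk and drive_mouth below 0.003 m), for 0.1 s.
At the end, for the whole second after the job is handed in: The whisk's origin is within 3 mm of the socket's mouth in height and sideways, upright within 0.08 rad, the sleeve is held down by more than 2 mm with more than 3 N on the mixer, and the fingers hold the whisk (more than 3 N) at rest (all of step 2 and angle between whisk's own z axis and vertical below 0.08 rad and value of joint sleeve above 0.002 m and contact force between whisk and mixer above 3 N and contact force between the fingers and whisk above 3 N and linear speed of whisk below 0.02 m/s); the arm keeps its last pose, push and grip.
It fails at once if the whisk is forced against the mixer with more than 35 N (contact force between whisk and mixer above 35 N).
It fails at once if the other attachment is moved out of its place (distance of frother from where it was at the start of the episode above 0.015 m).
It fails at once if a bystander is moved by more than 25 mm (distance of any of jar, bowl, opener, case, mug, comb from where it was at the start of the episode above 0.025 m).
It also fails if it takes over 48 s, if anything falls off the work surface, if the arm or the gripper's body presses on something with over 40 N, if the wrist force passes 120 N, or if a joint passes its speed limit or range.

### The arm

A 6-joint arm with a two-finger parallel gripper is mounted at the origin on the work surface. World frame = base frame: x ahead of the robot, y to its left, z up, the work surface at z = 0. Lengths are in m, angles in degrees, forces in N, time in s.
With the tool pointing down it reaches from about 0.35 to 0.775 m from the base axis. Payload 7.3 kg.
Tool frame: the origin (TCP) lies midway between the tips of the shut fingers; the grasp point (between the pads) lies env.grasp_offset behind it (env.grasp_offset is the distance from the TCP to the grasp point, in m); z points along the fingers, y is the direction in which the jaws open and shut (so a half turn about z gives the same grasp; the last joint's range is limited). The gripper opens to 92 mm and grips with 3 to 60 N. Pads are 19 mm wide; open, the fingers measure 130 mm over their backs; the gripper's body (75 mm by 190 mm) begins 47 mm behind the grasp point.
Start: joints at [59.301, 19.595, 87.324, -0, 73.075, -8.365], TCP at [0.199, 0.486, 0.227] pointing down, gripper open.
Joint ranges: [-145.02, 145.02], [-44.19, 115.74], [2.07, 154.8], [-57.11, 237.11], [16.16, 152.29], [-177.93, 177.93]. Speed limits (degrees/s): [147.25, 147.25, 180, 180, 180, 180].

### API

Orientations are given as a 3x3 rotation matrix whose columns are the frame's x, y, z axes.
In Python, from rig import env gives the robot as it stands.
- The arm moves only by the tool drive_tool, never from a script. Its argument "steps" is one flat list of numbers, 7 for each row, row after row: the shift along the tool's x, y, z in m, then the turn, a rotation vector about the tool's x, y, z in degrees, then the finger opening in m, from 0 to 0.0918. A call has 1 to 20 rows; each row is the pose to reach, as a shift and turn from the pose commanded when the call began, along the tool's axes at that moment; what a row does not reach only later rows make up. A row lasts 1/10 s, in which the tool goes at most 50 mm and 8.59 degrees, less where a joint would pass 70% of its speed; a pose out of reach is approached as far as the arm can. A call with a gripper value outside its range is refused whole. The fingers move at their own pace and stop on an object; "grip_force" is the grip in N (left out, the last holds). Time passes only in rows, so rows that repeat a pose let the fingers close. It gives the time, the measured TCP pose, the force and the opening at its end, in the units of the state.
- env.observe(): the state, without advancing time (a new reading comes with each control period).
- env.snapshot(name): name is "scene" or "top" or "wrist"; returns the picture (420x560x3 uint8, blue, green, red); there is no depth.
- env.calibration(name): a dict with "mtx" (3x3 intrinsics, pixels), "rvec" (rotation vector, rad) and "tvec" (3), from world to camera coordinates, as OpenCV has them. Camera axes: x right, y down, z forward; pixel columns grow to the right and rows downward; lengths in m; the calibration is good to about 2 mm. A picture is of the moment at which its call begins: read the wrist's pose just before it. calibration takes no time and is no camera call; for the wrist camera it gives the pose at the moment of the call.
- env.job_done(): hands the job in, once; it reports no verdict.
The state is a dict: "clock": time; "q": joint angles; "qd": joint speeds; "joint_torque": joint torques, N m; "ee_pos": TCP position; "tool_rot": TCP orientation; "wrist_force": force on the tool from outside, world axes, zero at the start; "ft_torque": the same for the moment, N m; "opening": opening from 0.0 (shut) to 1.0 (fully open).
Only numpy, scipy, OpenCV 4.12 (cv2) and the standard library are available. Lean on these libraries where they do the work, as an engineer would, in place of code of your own. Each camera call takes 0.05 s, during which the arm holds its last target.

## Working session

There is one attempt and no reset: what is moved stays moved. The work goes in short steps, Python scripts to look and compute and a tool call to move; the robot and the scene stay as the last step left them, time stands still between calls to the robot, and variables do not carry over. Pictures are saved under pics/ and viewed, and the job is handed in when it is done.

Besides the shell and the picture viewer there is one more tool, called after "Request:" by a JSON object that holds its "name" and its "arguments", one argument or row to a line. drive_tool: Moves the arm, as the interface text tells. Its arguments: {"type":"object","properties":{"steps":{"type":"array"},"grip_force":{"type":"number"}},"required":["steps"]}

```bash
ls; mkdir -p pics; python3 - <<'E'
from rig import env
import cv2
s=env.observe();print(s['clock'],s['ee_pos'],s['tool_rot'],s['opening'],env.grasp_offset)
for n in ['scene','top','wrist']:
    c=env.calibration(n);print(n,c)
    cv2.imwrite(f'pics/{n}0.png',env.snapshot(n))
E
```

```text
pics
0.0 [0.19925053 0.48527729 0.22603588] [[-9.24983360e-01  3.80006714e-01 -8.25410545e-04]
 [ 3.80007521e-01  9.24982453e-01 -1.32125871e-03]
 [ 2.61403088e-04 -1.53580454e-03 -9.99998786e-01]] 1.001749123826854 0.0188
scene {'mtx': array([[510.31676402,   0.        , 276.83791881],
       [  0.        , 510.31676402, 209.50214235],
       [  0.        ,   0.        ,   1.        ]]), 'rvec': array([ 1.89034246,  1.13918824, -0.62385132]), 'tvec': array([-0.29169024, -0.19643128,  1.9165543 ])}
top {'mtx': array([[496.32617507,   0.        , 284.24868119],
       [  0.        , 496.32617507, 218.0985593 ],
       [  0.        ,   0.        ,   1.        ]]), 'rvec': array([ 2.13831137, -2.19538734,  0.1050048 ]), 'tvec': array([0.02447023, 0.63555887, 1.32604127])}
wrist {'mtx': array([[338.58771057,   0.        , 276.68745529],
       [  0.        , 338.58771057, 216.18350903],
       [  0.        ,   0.        ,   1.        ]]), 'rvec': array([-2.39230517, -1.60394735, -0.24311677]), 'tvec': array([-0.52694396, -0.03748267,  0.39097225])}
```

View pics/scene0.png

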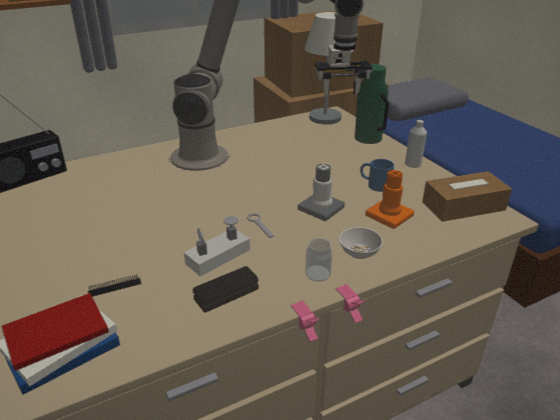

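View pics/top0.png

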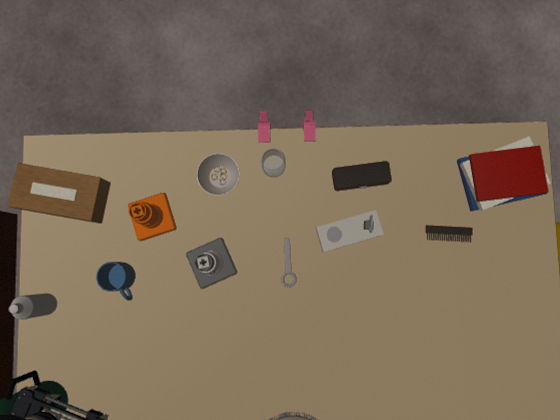

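View pics/wrist0.png

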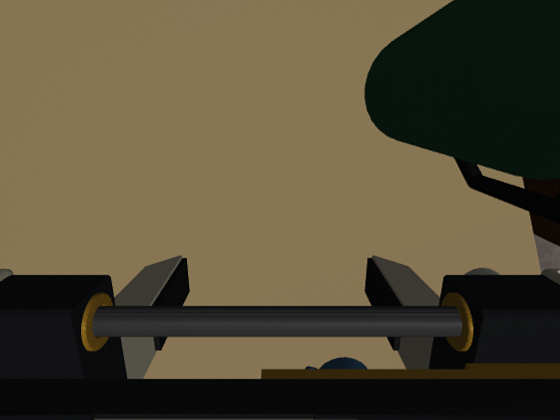

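The overhead view shows the whisk at about (369,225), the frother disc at (334,234) and the grey mixer at (208,262). The orange look-alike is at (150,212). I'll zoom in next.

```bash
cat > h.py <<'E'
import numpy as np, cv2
def ray(c,uv):
    R=cv2.Rodrigues(c['rvec'])[0]; o=-R.T@c['tvec']
    p=cv2.undistortPoints(np.array([[uv]],float),c['mtx'],None)[0,0]
    return o,R.T@np.array([p[0],p[1],1.])
def plane(c,uv,z):
    o,d=ray(c,uv); return o+d*(z-o[2])/d[2]
def two(c1,u1,c2,u2):
    o1,d1=ray(c1,u1);o2,d2=ray(c2,u2)
    s=np.linalg.lstsq(np.c_[d1,-d2],o2-o1,rcond=None)[0]
    a=o1+d1*s[0];b=o2+d2*s[1];return (a+b)/2,np.linalg.norm(a-b)
def proj(c,P): return cv2.projectPoints(np.array(P,float).reshape(-1,3),c['rvec'],c['tvec'],c['mtx'],None)[0][:,0]
E
python3 - <<'E'
import cv2,numpy as np
from rig import env
from h import *
c=env.calibration('top')
t=cv2.imread('pics/top0.png');s=cv2.imread('pics/scene0.png')
a=cv2.resize(t[195:265,305:395],None,fx=4,fy=4,interpolation=2)
b=cv2.resize(t[230:295,180:240],None,fx=4,fy=4,interpolation=2)
H=600;im=np.zeros((560,640,3),np.uint8);im[:280,:360]=a;im[:260,380:620]=b
e=cv2.resize(s[215:275,180:255],None,fx=4,fy=4,interpolation=2);im[300:540,:300]=e
e=cv2.resize(s[155:220,295:345],None,fx=4,fy=4,interpolation=2);im[300:560,380:580]=e
cv2.imwrite('pics/z0.png',im)
print('whisk',plane(c,(369,225),.11),'frother disc',plane(c,(334.5,234),.1),'mixer stand centre',plane(c,(211,262),.022),'mouth',plane(c,(206,262),.15))
E
```

```text
whisk [ 0.60440916 -0.21009483  0.11      ] frother disc [ 0.5842364  -0.12152845  0.1       ] mixer stand centre [0.5216973  0.21121846 0.022     ] mouth [0.5198119  0.20405851 0.15      ]
```

View pics/z0.png

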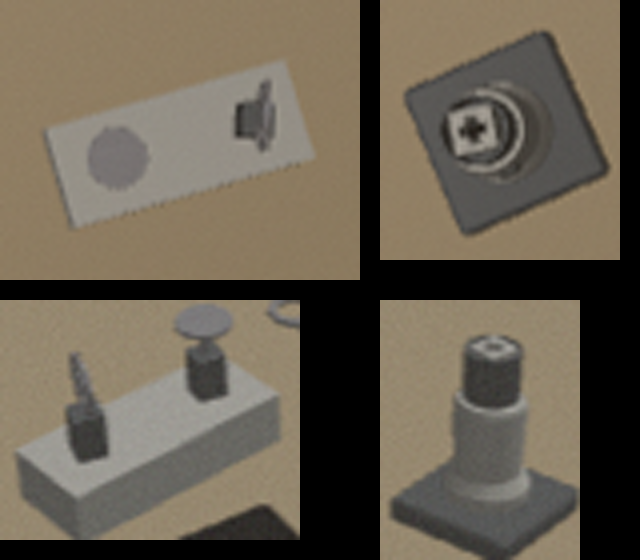

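Top crop: the whisk's collar centre is near top pixel (367,224.5) and its wires run almost straight up the image. The mixer's cross socket is near (203,262), with its insert slightly turned. Next I work out how the wrist camera is mounted, to plan a viewpoint.

```bash
python3 - <<'E'
import cv2,numpy as np
from rig import env
from h import *
s=env.observe();T=np.array(s['tool_rot']);p=np.array(s['ee_pos'])
w=env.calibration('wrist');R=cv2.Rodrigues(w['rvec'])[0];o=-R.T@w['tvec']
print('cam in tool',T.T@(o-p));print('cam axes in tool\n',T.T@R.T)
c=env.calibration('top');sc=env.calibration('scene')
print('collar top',plane(c,(367,224.5),.074))
# scene collar top: crop (85,405-300)/4
print(two(c,(367,224.5),sc,(180+85/4,215+106/4)))
print('wire ends',plane(c,(305+267/4,195+82/4),.108),plane(c,(305+264/4,195+150/4),.095))
hc=[plane(c,(305+x/4,195+y/4),.04) for x,y in [(45,129),(285,61),(315,156),(73,229)]]
print(hc,np.mean(hc,0))
m=plane(c,(180+93/4,230+130/4),.15);print('mouth',m)
st=[plane(c,(180+(x-380)/4,230+y/4),.022) for x,y in [(404,96),(546,32),(609,172),(470,235)]]
print(st,np.mean(st,0))
g=T@np.array([1,0,0]);print(T)
E
```

```text
cam in tool [ 0.08057001  0.00240051 -0.15784847]
cam axes in tool
 [[ 1.09821203e-04 -9.54653408e-01 -2.97719429e-01]
 [ 9.99999845e-01 -5.76660789e-05  5.53784162e-04]
 [-5.45840250e-04 -2.97719444e-01  9.54653254e-01]]
collar top [ 0.6088787  -0.21089314  0.074     ]
(array([ 0.60798189, -0.21308082,  0.07425376]), np.float64(0.004755562102145144))
wire ends [ 0.62899169 -0.21858753  0.108     ] [ 0.58596775 -0.21695034  0.095     ]
[array([ 0.60791937, -0.07851436,  0.04      ]), array([ 0.65000122, -0.24327097,  0.04      ]), array([ 0.5847308 , -0.26065962,  0.04      ]), array([ 0.53970083, -0.09520324,  0.04      ])] [ 0.59558806 -0.16941205  0.04      ]
mouth [0.51875539 0.21089111 0.15      ]
[array([0.54533358, 0.27953998, 0.022     ]), array([0.58666577, 0.18161275, 0.022     ]), array([0.48992235, 0.1398804 , 0.022     ]), array([0.44978408, 0.23516392, 0.022     ])] [0.51792645 0.20904926 0.022     ]
[[-9.24990718e-01  3.79989242e-01 -5.89603427e-04]
 [ 3.79989666e-01  9.24990172e-01 -1.01729779e-03]
 [ 1.58815159e-04 -1.16503422e-03 -9.99999309e-01]]
```

Request:
{"name": "drive_tool", "arguments": {
  "steps": [-0.636,-0.493,0.026,0,0,-20,0.0918,-0.636,-0.493,0.026,0,0,-20,0.0918,-0.636,-0.493,0.026,0,0,-20,0.0918,-0.636,-0.493,0.026,0,0,-20,0.0918,-0.636,-0.493,0.026,0,0,-20,0.0918,-0.636,-0.493,0.026,0,0,-20,0.0918,-0.636,-0.493,0.026,0,0,-20,0.0918,-0.636,-0.493,0.026,0,0,-20,0.0918,-0.636,-0.493,0.026,0,0,-20,0.0918,-0.636,-0.493,0.026,0,0,-20,0.0918,-0.636,-0.493,0.026,0,0,-20,0.0918,-0.636,-0.493,0.026,0,0,-20,0.0918,-0.636,-0.493,0.026,0,0,-20,0.0918,-0.636,-0.493,0.026,0,0,-20,0.0918,-0.636,-0.493,0.026,0,0,-20,0.0918,-0.636,-0.493,0.026,0,0,-20,0.0918,-0.636,-0.493,0.026,0,0,-20,0.0918,-0.636,-0.493,0.026,0,0,-20,0.0918,-0.636,-0.493,0.026,0,0,-20,0.0918]
}}

```text
clock: 2.05
ee_pos: [0.5999, -0.2115, 0.2]
tool_rot: [[-0.999, 0.041, -0.001], [0.041, 0.999, 0.001], [0.001, 0.001, -1.0]]
wrist_force: [-0.3, -0.0, 0.9]
opening: 0.999
```

```bash
python3 - <<'E'
import cv2,numpy as np
from rig import env
from h import *
s=env.observe();print(s['clock'],s['ee_pos'],s['tool_rot'],s['qd'],s['wrist_force'])
w=env.calibration('wrist');np.savez('w1',**w)
im=env.snapshot('wrist');cv2.imwrite('pics/w1.png',im)
E
```

```text
2.05 [ 0.5999093  -0.21152291  0.20003138] [[-0.9991587   0.04098741 -0.00138743]
 [ 0.04098581  0.99915905  0.00116373]
 [ 0.00143396  0.00110589 -0.99999836]] [ 1.18126402 -1.41407322  0.88577499  0.02816637 -0.09348883 -0.07692895] [-0.31897238 -0.00903226  0.87487809]
```

View pics/w1.png

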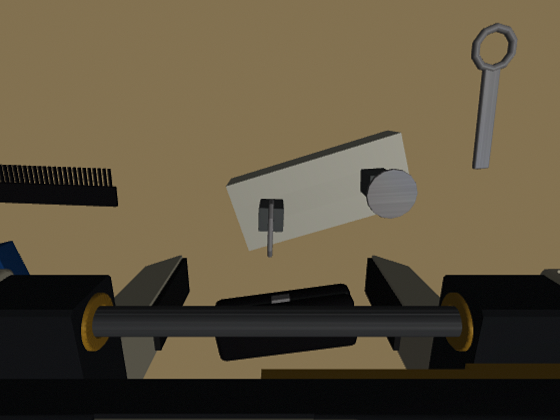

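The wrist view shows the whisk collar around (271,213), with its wire loops edge-on down to (269,255). The frother disc is at (391,193). I'll zoom in to measure.

```bash
python3 - <<'E'
import cv2
im=cv2.imread('pics/w1.png')
cv2.imwrite('pics/w1z.png',cv2.resize(im[190:265,240:310],None,fx=8,fy=8,interpolation=cv2.INTER_NEAREST))
E
```

```text
(no output)
```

View pics/w1z.png

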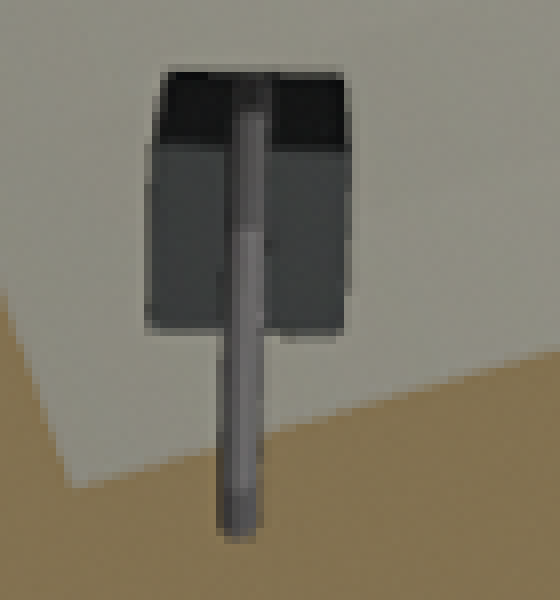

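```bash
python3 - <<'E'
import numpy as np
from h import *
w=dict(np.load('w1.npz'))
f=lambda x,y:(240+x/8-.5,190+y/8-.5)
P=[plane(w,f(x,y),.074) for x,y in [(152,146),(351,146),(344,335),(146,330)]]
for p in P:print(p)
print('c',np.mean(P,0),[np.linalg.norm(P[i]-P[i-1]) for i in range(4)])
a=(P[1]+P[0])/2-(P[2]+P[3])/2;b=(P[1]+P[2])/2-(P[0]+P[3])/2
print('side angles from world x',np.degrees(np.arctan2(a[1],a[0])),'other',np.degrees(np.arctan2(b[1],b[0])))
# wires: near-edge end top around z=.1
for z in(.09,.1,.11): print(z,plane(w,f(238,530),z),plane(w,f(250,110),z))
E
```

```text
[ 0.60030408 -0.22494462  0.074     ]
[ 0.60120073 -0.20328647  0.074     ]
[ 0.62301922 -0.20483081  0.074     ]
[ 0.62151474 -0.22681934  0.074     ]
c [ 0.61150969 -0.21497031  0.074     ] [np.float64(0.02129335057722226), np.float64(0.02167669832304101), np.float64(0.021873075353698205), np.float64(0.022039937932341516)]
side angles from world x 175.45685654080683 other 86.85118127595905
0.09 [ 0.63901507 -0.21709516  0.09      ] [ 0.59240019 -0.21365428  0.09      ]
0.1 [ 0.63459332 -0.21669282  0.1       ] [ 0.58971794 -0.21338034  0.1       ]
0.11 [ 0.63017156 -0.21629049  0.11      ] [ 0.58703569 -0.21310641  0.11      ]
```

Request:
{"name": "drive_tool", "arguments": {
  "steps": [-0.0117,-0.003,0.03,0,0,1.9,0.06,-0.0117,-0.003,0.07,0,0,1.9,0.06,-0.0117,-0.003,0.1,0,0,1.9,0.06,-0.0117,-0.003,0.12,0,0,1.9,0.06,-0.0117,-0.003,0.13,0,0,1.9,0.06,-0.0117,-0.003,0.14,0,0,1.9,0.06,-0.0117,-0.003,0.147,0,0,1.9,0.06,-0.0117,-0.003,0.151,0,0,1.9,0.06,-0.0117,-0.003,0.151,0,0,1.9,0.06,-0.0117,-0.003,0.151,0,0,1.9,0.06]
}}

```text
clock: 3.1
ee_pos: [0.6123, -0.2157, 0.0503]
tool_rot: [[-0.997, 0.074, 0.001], [0.074, 0.997, -0.0], [-0.001, -0.0, -1.0]]
wrist_force: [0.1, -0.3, 0.8]
opening: 0.651
```

```bash
python3 - <<'E'
import cv2,numpy as np
from rig import env
s=env.observe();print(s['clock'],s['ee_pos'],s['qd'],s['wrist_force'])
im=env.snapshot('wrist');cv2.imwrite('pics/w2.png',im)
E
```

```text
3.1 [ 0.61234609 -0.21569094  0.05033746] [-0.09334539 -0.06666765 -0.13176752  0.01647925  0.08490441 -0.03525362] [ 0.06252466 -0.25088553  0.84321175]
```

View pics/w2.png

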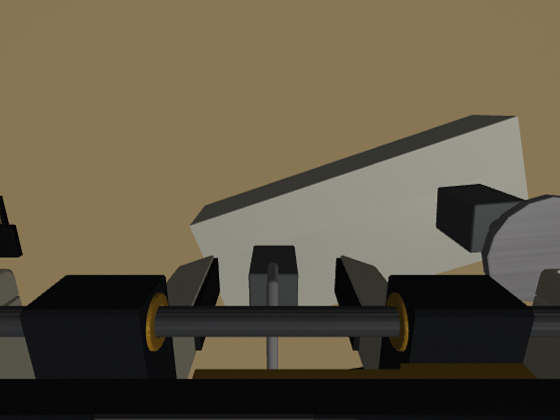

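No contact forces. The collar centre (273) is a few pixels left of the mid-finger position (277), so I'll shift slightly, go down 2 mm and close.

Request:
{"name": "drive_tool", "arguments": {
  "steps": [0,-0.0015,0.002,0,0,0,0.06,0,-0.0015,0.002,0,0,0,0.06,0,-0.0015,0.002,0,0,0,0.03,0,-0.0015,0.002,0,0,0,0.02,0,-0.0015,0.002,0,0,0,0.012,0,-0.0015,0.002,0,0,0,0.012,0,-0.0015,0.002,0,0,0,0.012,0,-0.0015,0.002,0,0,0,0.012],
  "grip_force": 35
}}

```text
clock: 3.95
ee_pos: [0.6119, -0.217, 0.0477]
tool_rot: [[-0.997, 0.074, 0.0], [0.074, 0.997, 0.0], [-0.0, 0.0, -1.0]]
wrist_force: [-0.5, -0.4, -0.3]
opening: 0.236
```

```bash
python3 - <<'E'
import cv2,numpy as np
from rig import env
s=env.observe();print(s['clock'],s['ee_pos'],s['wrist_force'],s['ft_torque'],s['opening']*.0918)
E
```

```text
3.95 [ 0.6119122  -0.21698824  0.04771017] [-0.49728111 -0.3537621  -0.3053018 ] [ 0.04812138 -0.00950689  0.03531374] 0.02164763791039524
```

Request:
{"name": "drive_tool", "arguments": {
  "steps": [0,0,-0.01,0,0,0,0.012,0,0,-0.03,0,0,0,0.012,0,0,-0.06,0,0,0,0.012,0,0,-0.1,0,0,0,0.012,0,0,-0.14,0,0,0,0.012,0,0,-0.18,0,0,0,0.012,0,0,-0.21,0,0,0,0.012,0.005,0.03,-0.21,0,0,0,0.012,0.012,0.07,-0.21,0,0,0,0.012,0.02,0.12,-0.21,0,0,0,0.012,0.028,0.17,-0.21,0,0,0,0.012,0.035,0.22,-0.21,0,0,0,0.012,0.042,0.27,-0.21,0,0,0,0.012,0.048,0.32,-0.21,0,0,0,0.012,0.052,0.36,-0.21,0,0,0,0.012,0.054,0.4,-0.21,0,0,0,0.012,0.0545,0.42,-0.21,0,0,0,0.012,0.0545,0.424,-0.21,0,0,0,0.012,0.0545,0.424,-0.21,0,0,0,0.012,0.0545,0.424,-0.21,0,0,0,0.012]
}}

```text
clock: 5.95
ee_pos: [0.589, 0.2086, 0.258]
tool_rot: [[-0.997, 0.075, 0.0], [0.075, 0.997, -0.0], [-0.0, -0.0, -1.0]]
wrist_force: [0.1, 0.3, -0.9]
opening: 0.239
```

```bash
python3 - <<'E'
import cv2,numpy as np
from rig import env
s=env.observe();print(s['clock'],s['ee_pos'],s['tool_rot'],s['qd'],s['wrist_force'],s['opening']*.0918)
w=env.calibration('wrist');np.savez('w3',**w)
im=env.snapshot('wrist');cv2.imwrite('pics/w3.png',im)
cv2.imwrite('pics/top3.png',env.snapshot('top'));cv2.imwrite('pics/scene3.png',env.snapshot('scene'))
E
```

```text
5.95 [0.58895031 0.20861265 0.25799891] [[-9.97196334e-01  7.48293897e-02  1.83575413e-04]
 [ 7.48293009e-02  9.97196256e-01 -4.50514066e-04]
 [-2.16772407e-04 -4.35514155e-04 -9.99999882e-01]] [-0.61612532 -0.06554979  0.07957483  0.17271204 -0.16098218  0.18055574] [ 0.0689933   0.29492743 -0.9350244 ] 0.02189794932036672
```

View pics/w3.png

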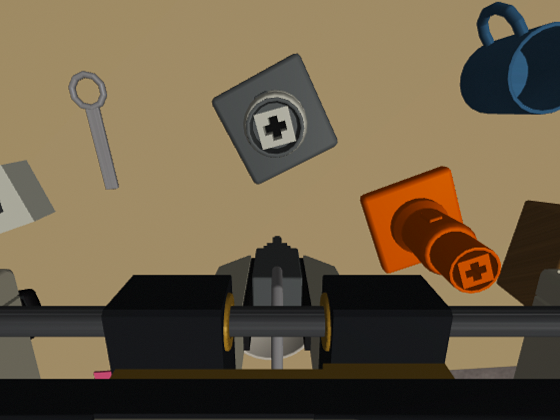

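View pics/scene3.png

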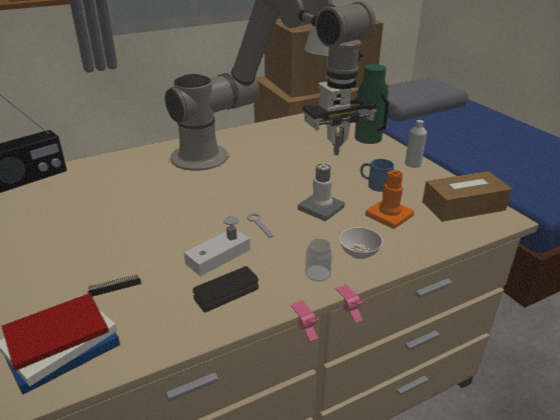

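The whisk is held. The wrist view shows the white insert at (275,128), with its cross slot slightly turned, and the stem tip at about (277,240). Next I measure these.

```bash
python3 - <<'E'
import cv2,numpy as np
from h import *
im=cv2.imread('pics/w3.png');w=dict(np.load('w3.npz'))
g=cv2.cvtColor(im,cv2.COLOR_BGR2GRAY)
x0,y0=240,95
cr=g[y0:165,x0:312]
cx=cv2.resize(cr,None,fx=8,fy=8,interpolation=cv2.INTER_CUBIC)
_,m=cv2.threshold(cx,120,255,0)
cs,h=cv2.findContours(m,cv2.RETR_CCOMP,cv2.CHAIN_APPROX_NONE)
f=lambda q:(x0+(q[0]+.5)/8-.5,y0+(q[1]+.5)/8-.5)
out=cv2.cvtColor(cx,cv2.COLOR_GRAY2BGR)
for i,c in enumerate(cs):
    a=cv2.contourArea(c)
    if a<1500: continue
    W=np.array([plane(w,f(q),.15)[:2] for q in c[:,0].astype(float)])
    M=cv2.moments((W*1e4).astype(np.float32).reshape(-1,1,2)) 
    r=cv2.minAreaRect((W*1e3).astype(np.float32))
    print(i,a,'hier',h[0,i],'rect mm',r,'cen',M['m10']/M['m00']/1e4,M['m01']/M['m00']/1e4)
    cv2.drawContours(out,[c],-1,(0,0,255),1)
b=cv2.resize(im[225:300,240:315],None,fx=5,fy=5,interpolation=0)
cv2.imwrite('pics/w3z.png',out);cv2.imwrite('pics/w3b.png',b)
E
```

```text
0 2601.5 hier [ 1 -1 -1 -1] rect mm ((549.1148071289062, 236.47482299804688), (9.520832061767578, 4.782232761383057), 85.71220397949219) cen 0.5499426196353314 0.23779816802726017
4 80846.0 hier [ 6  3  5 -1] rect mm ((521.8755493164062, 214.3446044921875), (27.010896682739258, 26.952157974243164), 10.595391273498535) cen 0.5218403222757537 0.2143438248627072
5 22896.0 hier [-1 -1 -1  4] rect mm ((521.8475952148438, 214.4451141357422), (16.711761474609375, 17.32569694519043), 55.8529167175293) cen 0.5218176808970725 0.2144963530329041
8 14693.0 hier [-1  7 -1 -1] rect mm ((510.0476379394531, 221.57432556152344), (45.24575424194336, 21.806726455688477), 59.09716033935547) cen 0.5079837969995725 0.22557038923808892
```

View pics/w3z.png

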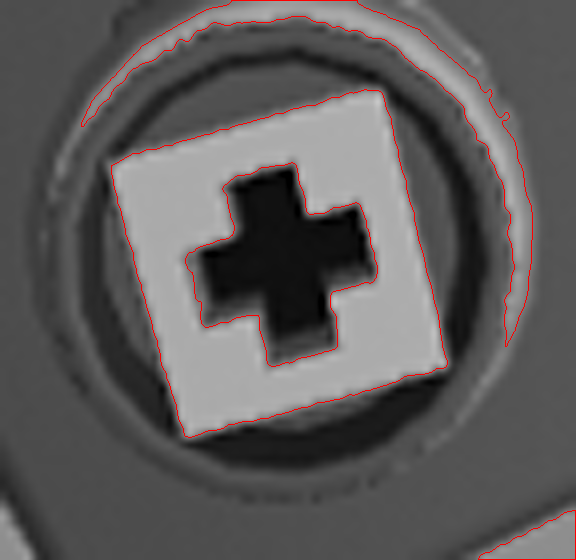

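View pics/w3b.png

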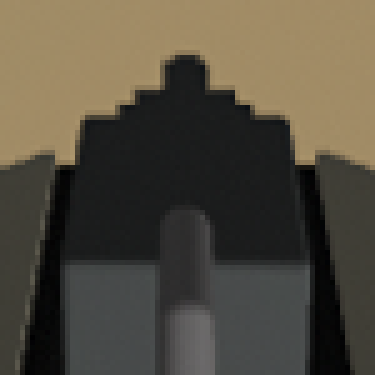

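```bash
python3 - <<'E'
import numpy as np
from h import *
w=dict(np.load('w3.npz'))
p=np.array([0.58895,0.20861,0.2580]);T=np.array([[-.9972,.0748,0],[.0748,.9972,0],[0,0,-1.]])
f=lambda x,y:(240+x/5-.5,225+y/5-.5)
L=lambda uv,z:T.T@(plane(w,uv,z)-p)
print('collar edge',L(f(62,262),.2843),L(f(310,262),.2843))
print('collar bottom edge',L(f(78,118),.2503),L(f(294,118),.2503))
print('tip',L(f(166,56),.2203),L(f(208,56),.2203))
print('shoulder', L(f(120,103),.2273),L(f(255,103),.2273),L(f(136,92),.2273),L(f(238,92),.2273))
print('mouth in tool',T.T@(np.array([.5218,.2144,.15])-p))
E
```

```text
collar edge [ 0.01137846 -0.0084261  -0.0263    ] [ 0.01137744  0.01295661 -0.0263    ]
collar bottom edge [ 0.01053775 -0.00912431  0.0077    ] [0.01053717 0.01367211 0.0077    ]
tip [ 0.00621684 -0.00018264  0.0377    ] [0.00621676 0.00499239 0.0377    ]
shoulder [ 0.00284397 -0.00563067  0.0307    ] [0.00284359 0.01055069 0.0307    ] [ 0.00426009 -0.00370055  0.0307    ] [0.00425982 0.00849993 0.0307    ]
mouth in tool [0.06739507 0.00075097 0.108     ]
```

The insert measures 27.0 × 27.0 mm at 10.6°. In the same camera the whisk axis reads 2.35 mm off in tool y, which is camera bias, so I use relative offsets: Δ = (0.0674, -0.0018), turn -14.9°. I'll hover with the tip 15 mm above the mouth.

Request:
{"name": "drive_tool", "arguments": {
  "steps": [0.02,-0.0005,0,0,0,-5,0.012,0.045,-0.001,0,0,0,-10,0.012,0.06,-0.0018,0,0,0,-14.9,0.012,0.0674,-0.0018,0,0,0,-14.9,0.012,0.0674,-0.0018,0.01,0,0,-14.9,0.012,0.0674,-0.0018,0.03,0,0,-14.9,0.012,0.0674,-0.0018,0.045,0,0,-14.9,0.012,0.0674,-0.0018,0.055,0,0,-14.9,0.012,0.0674,-0.0018,0.055,0,0,-14.9,0.012,0.0674,-0.0018,0.055,0,0,-14.9,0.012,0.0674,-0.0018,0.055,0,0,-14.9,0.012]
}}

```text
clock: 7.2
ee_pos: [0.5221, 0.2131, 0.2035]
tool_rot: [[-0.983, -0.185, 0.002], [-0.185, 0.983, 0.0], [-0.002, 0.0, -1.0]]
wrist_force: [-0.2, 0.1, -0.2]
opening: 0.238
```

```bash
python3 - <<'E'
import cv2,numpy as np
from rig import env
s=env.observe();print(s['clock'],s['ee_pos'],s['tool_rot'],s['qd'],s['wrist_force'],s['opening']*.0918)
w=env.calibration('wrist');np.savez('w4',**w)
im=env.snapshot('wrist');cv2.imwrite('pics/w4.png',im)
t=env.snapshot('top');c=env.snapshot('scene')
a=cv2.resize(im[190:310,200:350],None,fx=4,fy=4,interpolation=0)
cv2.imwrite('pics/w4z.png',a)
b=cv2.resize(c[120:220,290:360],None,fx=5,fy=5,interpolation=0);cv2.imwrite('pics/s4z.png',b)
E
```

```text
7.2 [0.52213168 0.21309681 0.20345446] [[-9.82799962e-01 -1.84666863e-01  1.54420735e-03]
 [-1.84666394e-01  9.82801164e-01  4.42018540e-04]
 [-1.59927495e-03  1.49252602e-04 -9.99998710e-01]] [ 0.09285792 -0.40067619  0.19753036  0.06149506 -0.00810282 -0.04222034] [-0.21995556  0.0678483  -0.19764068] 0.02181658960840287
```

View pics/w4z.png

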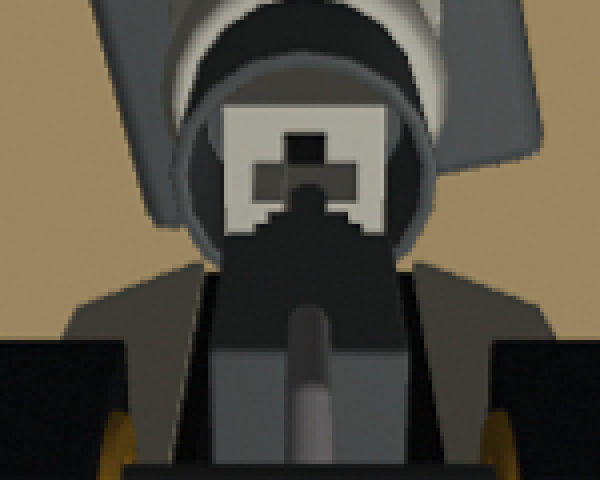

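View pics/s4z.png

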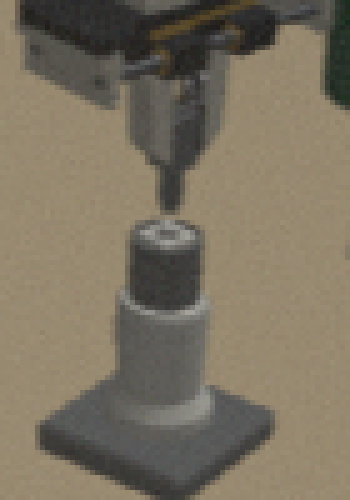

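```bash
python3 - <<'E'
import numpy as np
from h import *
w=dict(np.load('w4.npz'))
p=np.array([0.52213,0.21310,0.20345]);T=np.array([[-.9828,-.1847,0],[-.1847,.9828,0],[0,0,-1.]])
f=lambda x,y:(200+x/4-.5,190+y/4-.5)
L=lambda uv,z:np.round(1e3*(T.T@(plane(w,uv,z)-p)),2)
print('insert top',L(f(223,104),.15),L(f(387,104),.15))
print('insert bot',L(f(223,235),.15),L(f(387,235),.15))
print('harm',L(f(252,163),.15),L(f(357,163),.15),L(f(252,203),.15))
print('varm',L(f(285,132),.15),L(f(327,132),.15))
print('tip',L(f(291,184),.2035-.0377),L(f(325,184),.2035-.0377))
print('collar edge',L(f(211,351),.2035+.0263),L(f(408,351),.2035+.0263))
E
```

```text
insert top [ 13.73 -12.07  53.45] [13.72 14.72 53.45]
insert bot [ -9.38 -12.5   53.45] [-9.39 15.12 53.45]
harm [ 3.5  -7.46 53.45] [ 3.49  9.93 53.45] [-3.6  -7.55 53.45]
varm [ 8.91 -1.97 53.45] [ 8.9   4.94 53.45]
tip [ 5.75 -0.81 37.65] [ 5.75  4.43 37.65]
collar edge [ 10.73  -8.66 -26.35] [ 10.72  12.57 -26.35]
```

Request:
{"name": "drive_tool", "arguments": {
  "steps": [0.0004,-0.0006,0.005,0,0,0,0.012,0.0004,-0.0006,0.01,0,0,0,0.012,0.0004,-0.0006,0.014,0,0,0,0.012,0.0004,-0.0006,0.017,0,0,0,0.012,0.0004,-0.0006,0.02,0,0,0,0.012,0.0004,-0.0006,0.022,0,0,0,0.012,0.0004,-0.0006,0.022,0,0,0,0.012,0.0004,-0.0006,0.022,0,0,0,0.012]
}}

```text
clock: 8.15
ee_pos: [0.5213, 0.2124, 0.1808]
tool_rot: [[-0.983, -0.185, 0.0], [-0.185, 0.983, 0.0], [-0.0, 0.0, -1.0]]
wrist_force: [-0.2, 0.3, -0.7]
opening: 0.236
```

```bash
python3 - <<'E'
import cv2,numpy as np
from rig import env
s=env.observe();print(s['clock'],s['ee_pos'],s['wrist_force'],s['ft_torque'])
w=env.calibration('wrist');np.savez('w5',**w)
im=env.snapshot('wrist')
cv2.imwrite('pics/w5z.png',cv2.resize(im[190:310,200:350],None,fx=4,fy=4,interpolation=0))
E
```

```text
8.15 [0.52126762 0.21237697 0.18078659] [-0.2234401   0.34364582 -0.70336616] [ 0.12605223  0.02407458 -0.02468278]
```

View pics/w5z.png

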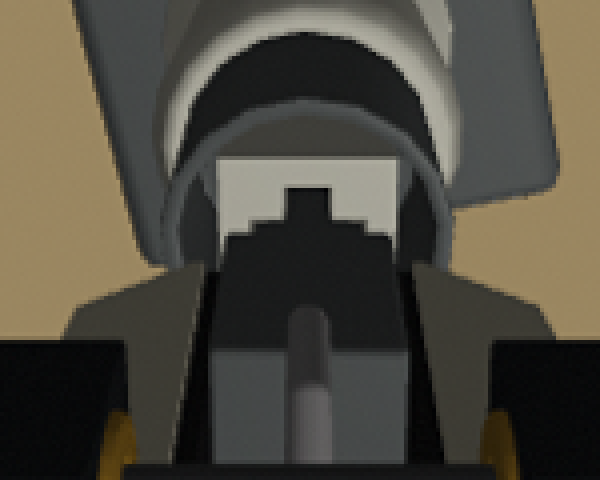

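The lead-in is inside the slot with no force (insert centre 307.5, collar 309 in the zoom). Going on down.

Request:
{"name": "drive_tool", "arguments": {
  "steps": [0,-0.0002,0.002,0,0,0,0.012,0,-0.0002,0.004,0,0,0,0.012,0,-0.0002,0.006,0,0,0,0.012,0,-0.0002,0.008,0,0,0,0.012,0,-0.0002,0.008,0,0,0,0.012,0,-0.0002,0.008,0,0,0,0.012]
}}

```text
clock: 8.8
ee_pos: [0.5212, 0.2122, 0.1727]
tool_rot: [[-0.983, -0.185, -0.0], [-0.185, 0.983, 0.0], [0.0, 0.0, -1.0]]
wrist_force: [-0.5, 0.4, -0.5]
opening: 0.238
```

```bash
python3 - <<'E'
from rig import env
for i in range(1):
    s=env.observe();print(s['clock'],s['ee_pos'],s['wrist_force'],s['ft_torque'])
E
```

```text
8.8 [0.52122164 0.21218719 0.17266926] [-0.51497024  0.39188313 -0.47748317] [ 0.0590728  -0.03616792 -0.02225475]
```

Free entry with the full cross meshed (8 mm past the shoulder, no upward force). Next I go to 1 mm above home.

Request:
{"name": "drive_tool", "arguments": {
  "steps": [0,0,0.003,0,0,0,0.012,0,0,0.006,0,0,0,0.012,0,0,0.009,0,0,0,0.012,0,0,0.012,0,0,0,0.012,0,0,0.014,0,0,0,0.012,0,0,0.014,0,0,0,0.012,0,0,0.014,0,0,0,0.012]
}}

```text
clock: 9.5
ee_pos: [0.5213, 0.2122, 0.1587]
tool_rot: [[-0.983, -0.185, 0.0], [-0.185, 0.983, 0.0], [-0.0, 0.0, -1.0]]
wrist_force: [1.1, -0.2, -0.4]
opening: 0.239
```

Request:
{"name": "drive_tool", "arguments": {
  "steps": [0,0,0.001,0,0,0,0.012,0,0,0.002,0,0,0,0.012,0,0,0.002,0,0,0,0.012,0,0,0.002,0,0,0,0.012]
}}

```text
clock: 9.9
ee_pos: [0.5214, 0.2122, 0.1571]
tool_rot: [[-0.983, -0.185, 0.001], [-0.185, 0.983, 0.0], [-0.001, 0.0, -1.0]]
wrist_force: [0.2, -0.0, 3.3]
opening: 0.235
```

Contact came at the expected height. Now I press about 3.5 mm more.

Request:
{"name": "drive_tool", "arguments": {
  "steps": [0,0,0.001,0,0,0,0.012,0,0,0.002,0,0,0,0.012,0,0,0.003,0,0,0,0.012,0,0,0.0035,0,0,0,0.012,0,0,0.0035,0,0,0,0.012,0,0,0.0035,0,0,0,0.012,0,0,0.0035,0,0,0,0.012]
}}

```text
clock: 10.6
ee_pos: [0.5215, 0.2122, 0.1537]
tool_rot: [[-0.983, -0.185, 0.001], [-0.185, 0.983, 0.0], [-0.001, 0.0, -1.0]]
wrist_force: [-1.1, -1.0, 6.3]
opening: 0.238
```

```bash
python3 - <<'E'
import cv2,numpy as np
from rig import env
s=env.observe();print(s['clock'],s['ee_pos'],s['wrist_force'],s['ft_torque'],s['qd'],s['opening']*.0918)
im=env.snapshot('wrist');a=cv2.resize(im[190:310,200:350],None,fx=4,fy=4,interpolation=0)
c=env.snapshot('scene');b=cv2.resize(c[140:220,300:350],None,fx=5,fy=5,interpolation=0)[:400]
o=np.zeros((480,800,3),np.uint8);o[:,:550]=a[:,:550];o[:400,550:800]=b;cv2.imwrite('pics/w6.png',o)
s=env.observe();print(s['clock'],s['ee_pos'],s['wrist_force'])
E
```

```text
10.6 [0.52145454 0.21222829 0.15367095] [-1.07174803 -1.01476021  6.34398271] [-0.05407226  0.20161471  0.00514216] [-0.00030895 -0.05684693  0.03666426  0.0006385  -0.00431997  0.03779832] 0.021890024044693767
10.7 [0.52145047 0.2122334  0.1536585 ] [-1.15615262  0.75039164  5.99827407]
```

View pics/w6.png

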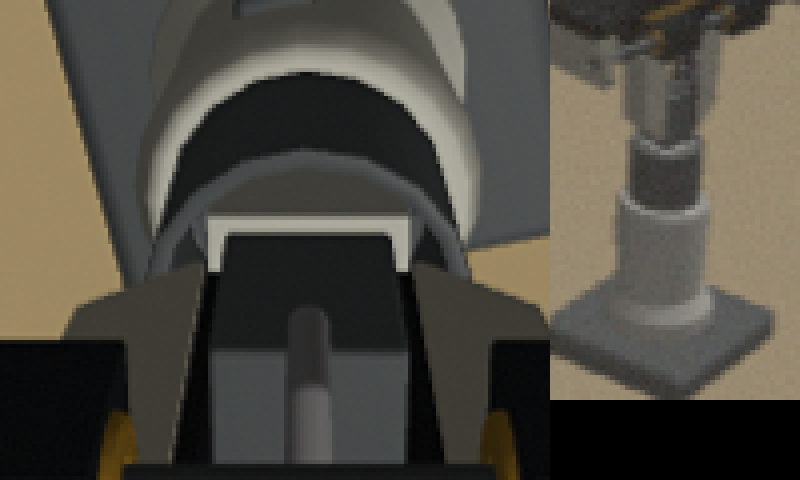

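The collar sits flat and centred on the insert (collar 225–390, insert 207–410 in the zoom). The force is about 6 to 6.5 N, which matches about 4 mm of sleeve travel. The whisk hasn't slipped in the fingers.

```bash
python3 - <<'E'
from rig import env
print(env.job_done())
s=env.observe();print(s['clock'],s['ee_pos'],s['wrist_force'],s['opening']*.0918)
E
```

```text
the job is handed in; nothing more can be done
None
the job is handed in; nothing more can be done
```

The flat whisk is fitted in the grey mixer, and I handed the job in at about 10.7 s with the gripper still holding and pressing it. No verdict was reported.

I took the whisk from the holder with a 35 N grip on its collar, turned it about 15° to match the socket's cross slot, and slid it home.

**Last checks before handing in:**
- **Seating:** the last wrist picture shows the collar centred and flat on the insert. It met the socket within about 1 mm of the expected height.
- **Press:** I pushed about 4 mm past the expected mouth height. The wrist force was 6.0–6.3 N, close to the 6.6 N expected at half travel.
- **Grip:** the fingers were open 21.9 mm on the 22 mm collar, with no slip visible.
- **Everything else:** I did not touch anything else. I took no final overhead picture, so the bystanders' positions were not checked again at the end.

**Disagreement:** the wrist camera's calibration was off by about 2 mm sideways, and the overhead camera disagreed with it by 2–4 mm. I aligned the stem to the socket by comparing both in the same wrist picture instead. The stem went in without resistance.

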